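# Worn-out cell into the push-flap battery bin

### The arm

A 6-joint arm with a two-finger parallel gripper is mounted at the origin on the work surface. World frame = base frame: x ahead of the robot, y to its left, z up, the work surface at z = 0. Lengths are in m, angles in degrees, forces in N, time in s.
With the tool pointing down it reaches from about 0.35 to 0.875 m from the base axis. Payload 4.2 kg.
Tool frame: the origin (TCP) lies between the finger pads; the fingertips stand 14 mm ahead of it and the grasp point (between the pads) lies 5 mm behind it (r.tcp_to_tips is the distance from the TCP to the fingertips, in m); y points along the fingers, x is the direction in which the jaws open and shut, and the axes are right-handed (so a half turn about y gives the same grasp; the last joint's range is limited). The gripper opens to 87 mm and grips with 3 to 60 N. Pads are 19 mm wide; open, the fingers measure 117 mm over their backs; the gripper's body (75 mm by 190 mm) begins 51 mm behind the grasp point.
Start: joints at [-56.688, 22.042, 0.453, 0, -68.411, -14.817], TCP at [0.198, -0.593, 0.237] pointing down, gripper open.
Joint ranges: [-179.83, 179.83], [-69.29, 118.12], [-61.27, 80.66], [-181.25, 117.63], [-171.15, -9.14], [-177.46, 177.46]. Speed limits (degrees/s): [159.86, 159.86, 180, 180, 180, 180].

### API

Orientations are given as a 3x3 rotation matrix whose columns are the frame's x, y, z axes.
In Python, from station import sense, optics, ticket, r gives the robot as it stands.
- The arm moves only by the tool carry_out, never from a script. Its argument "steps" is a list that holds one entry, the list of rows, each a list of 6 numbers: the shift along the world's x, y, z in cm, then the turn, a rotation vector about the world's x, y, z in rad. A call has 1 to 20 rows; each row is the pose to reach, as a shift and turn from the pose commanded when the call began; what a row does not reach only later rows make up. A row lasts 1/8 s, in which the tool goes at most 62.5 mm and 10.7 degrees, less where a joint would pass 70% of its speed; a pose out of reach is approached as far as the arm can. A call with a gripper value outside its range is refused whole. "fingers" is the closure in counts, from 0 (fully open) to 255 (shut), set as the call begins (left out, the last holds). The fingers move at their own pace and stop on an object; the grip force is fixed at half the most. Time passes only in rows, so rows that repeat a pose let the fingers close. It gives the time, the measured TCP pose, the force and the opening at its end, in the units of the state.
- sense(): the state, without advancing time (a new reading comes with each control period).
- optics.capture(name): name is "side" or "top"; returns a dict with "image" (420x560x3 uint8, red, green, blue), "fov_y" (degrees; the focal length in pixels is half the picture's height over the tangent of half this angle, whatever the lens; pixels are square), "cx", "cy" (the principal point, pixels), "rvec" (rotation vector, rad) and "tvec" (3), from world to camera coordinates, as OpenCV has them. Camera axes: x right, y down, z forward; pixel columns grow to the right and rows downward; lengths in m; the calibration is good to about 2 mm. A picture is of the moment at which its call begins. There is no depth.
- ticket.finish_job(): hands the job in, once; it reports no verdict.
The state is a dict: "time_s": time; "joints": joint angles; "joint_velocities": joint speeds; "effort": joint torques, N m; "tcp_pos": TCP position; "ee_rot": TCP orientation; "wrist_force": force on the tool from outside, world axes, zero at the start; "moment": the same for the moment, N m; "gripper_width": opening from 0.0 (shut) to 1.0 (fully open).
Only numpy, scipy, OpenCV 4.12 (cv2) and the standard library are available. Lean on these libraries where they do the work, as an engineer would, in place of code of your own. Each camera call takes 0.05 s, during which the arm holds its last target.

### The job

The thick cell in the battery charger is worn out: pull it up out of its sprung bay and push it with the gripper down through the sprung flap in the lid of the collection bin (do not just drop it on the flap), so that it falls inside and the flap closes again behind it. Leave the thin cell charging in its bay and do not disturb the other things on the counter.

Things in the scene. Friction and masses are not known exactly. Their poses are not given: they have to be found in the camera images.
- thick_cell: The worn-out cell: white cylinder with steel ends, 26.5 mm diameter, 65 mm long, about 90 g, lying in an end bay of the charger (which of the two end bays varies). Origin at its centre, x axis along it. In the bay its centre is 38 mm above the counter; clamped lengthwise by a spring, it pulls straight up against a few newtons of friction and is clear of the slide after 25 mm.
- thin_cell: The good cell that stays: same look and length (65 mm) but only 18.4 mm diameter, about 46 g, in the other end bay. Origin at its centre, x axis along the cylinder.
- charger: Black charger, fixed. Origin on the counter; it covers x -88 to 62, y -70 to 70 mm. Four open bays run along x at y = -48, -16, 16, 48 mm; the outer two hold the cells, centred at x = 9.5. Deck 22 mm high, cradles 3 mm higher with edges 5 mm above the deck, 10 mm either side of a bay's centre line. From x = 42 a full-width wall 52 mm high. Its display end (x below -54) is 34 mm high.
- slide_a (a joint): Sprung contact slide of the bay at y = -48 mm (slide_b: y = 48), 16 mm wide, top 46 mm above the counter; it presses the near end of the cell towards the charger's +x with about 4 N. Value in m: 0 sprung right forward, face at x = -12 mm (bay empty), 0.011 against a cell. The inner, empty bays have the same slides, forward. Only slides and the wall stand above the cradles.
- bin: Collection bin, fixed to the counter: grey plastic box with a white lid, 196 mm square over the lid, 200 mm high, hollow down to its 4 mm floor. Origin at the centre of its underside; x axis from the flap's free edge towards its hinge.
- bin_mouth (a point): Centre of the square opening in the bin's lid, level with the lid's top (200 mm above the counter). The opening is 122 x 122 mm, sides along the bin's x and y axes, filled by the grey flap; the lid is 5 mm thick. Inside it open the fingers only 10 to 20 mm more than the cell: a gripper opened wide jams against the lid's edges, and near the hinge edge there is least room.
- flap (a joint): Flap angle, rad: 0 closed (level, nearly flush with the lid), growing as it is pushed down into the bin, stop at 1.45. Hinged along the opening's +x edge (bin frame), 118 mm from hinge to free edge. The spring (0.13 N m at first, 0.20 when steep) carries a cell merely laid on it; pushing takes 3 to 8 N. Let go with the cell's centre 35 mm or more below the lid top and it falls through.
- mug: White mug, 82 mm diameter, 95 mm high, handle on its +y side, standing; origin under its centre. Leave alone.
- remote: Black remote control, 170 x 46 x 18 mm, lying; origin under its centre, x along its length. Leave alone.
- card_box: Boxed deck of cards, 90 x 64 x 18 mm, lying; origin under its centre. Leave alone.
- chalk: Cube of cue chalk, 22 mm; origin under its centre. Leave alone.
- slide_b (a joint): The same slide for the bay at y = +48 mm.
Things that resemble listed ones, but are neither listed nor needed, are in the scene too. Several things have the shape of the charger; the one meant has the colours described above.

How it is judged (in metres and radians):
On the way, in this order (a step that is already met when the one before it is completed fails the run):
1. the thick cell is pulled up out of its bay, held in the gripper (z of thick_cell in the frame of charger above 0.075 m and contact force between the fingers and thick_cell above 1 N), for 0.1 s.
2. the cell, in the gripper's fingers, is below the lid's top with the flap pushed open (value of joint flap above 0.35 rad and z of thick_cell in the frame of bin_mouth below -0.01 m and horizontal distance between thick_cell and bin_mouth below 0.06 m and contact force between the fingers and thick_cell above 1 N), for 0.05 s.
At the end, for the whole second after the job is handed in: The thick cell lies at rest on the floor of the bin (its centre under 60 mm above the counter, within the walls, slower than 0.05 m/s), the flap is closed (under 0.06 rad), the thin cell is still in its bay (moved under 10 mm), and mug, remote, card box and chalk are where they were (within 30 mm) (x of thick_cell in the frame of bin between -0.085 and 0.085 m and y of thick_cell in the frame of bin between -0.085 and 0.085 m and height (world z) of thick_cell below 0.06 m and linear speed of thick_cell below 0.05 m/s and value of joint flap below 0.06 rad and distance of thin_cell from where it was at the start of the episode below 0.01 m and distance of each of mug, remote, card_box, chalk from where it was at the start of the episode below 0.03 m); the robot touches nothing.
It fails at once if the thin cell is pulled from its bay (distance of thin_cell from where it was at the start of the episode above 0.02 m).
It fails at once if one of the other things on the counter is knocked away or over (distance of any of mug, remote, card_box, chalk from where it was at the start of the episode above 0.04 m or angle between mug's own z axis and vertical above 0.5 rad).
It also fails if it takes over 46 s, if anything falls off the work surface, if the arm or the gripper's body presses on something with over 40 N, if the wrist force passes 120 N, or if a joint passes its speed limit or range.

## Working session

There is one attempt and no reset: what is moved stays moved. The work goes in short steps, Python scripts to look and compute and a tool call to move; the robot and the scene stay as the last step left them, time stands still between calls to the robot, and variables do not carry over. Pictures are saved under pics/ and viewed, and the job is handed in when it is done.

Besides the shell and the picture viewer there is one more tool, called after ">>>" as name(argument=value, ...), one argument or row to a line, values as JSON. carry_out: Moves the arm, as the interface text tells. Its arguments: {"type":"object","properties":{"steps":{"type":"array","items":{"type":"array","items":{"type":"array","items":{"type":"number"}}}},"fingers":{"type":"number"}},"required":["steps"]}

```bash
ls; mkdir -p pics; cat > h.py <<'E'
import numpy as np, cv2, json
from station import sense, optics, ticket, r
def cap(name,fn=None):
    d=optics.capture(name); np.save(f'pics/{fn or name}.npy',d,allow_pickle=True)
    if fn: cv2.imwrite(f'pics/{fn}.png',d['image'][:,:,::-1])
    return d
def load(fn): return np.load(f'pics/{fn}.npy',allow_pickle=True).item()
def cam(d):
    R=cv2.Rodrigues(np.array(d['rvec'],float))[0]; t=np.array(d['tvec'],float).ravel()
    f=d['image'].shape[0]/2/np.tan(np.radians(d['fov_y'])/2)
    return R,t,f
def plane(d,u,v,z):
    R,t,f=cam(d); c=-R.T@t; w=R.T@np.array([(u-d['cx'])/f,(v-d['cy'])/f,1])
    return c+w*(z-c[2])/w[2]
def proj(d,p):
    R,t,f=cam(d); q=R@np.array(p,float)+t
    return d['cx']+f*q[0]/q[2], d['cy']+f*q[1]/q[2]
E
python3 - <<'E'
from h import *
for n in('side','top'):
    d=cap(n,n+'0'); R,t,f=cam(d); print(n,-R.T@t,f,d['cx'],d['cy'],{k:v for k,v in d.items() if k not in('image',)})
s=sense(); print(s['tcp_pos'],s['ee_rot'],s['gripper_width'],s['time_s'])
E
```

```text
pics
side [ 1.40907324 -0.20557559  0.95242158] 464.6846511424337 280.1879996155229 217.5329684545302 {'fov_y': 48.63826554780968, 'cx': 280.1879996155229, 'cy': 217.5329684545302, 'rvec': array([ 1.89466071,  1.52945656, -0.62257543]), 'tvec': array([-0.12705048, -0.31107969,  1.67986404])}
top [0.38371404 0.00143447 1.39303326] 391.4702221734838 281.98136849196413 211.60507923910953 {'fov_y': 56.42171215836015, 'cx': 281.98136849196413, 'cy': 211.60507923910953, 'rvec': array([ 2.16390047, -2.1398621 ,  0.16819138]), 'tvec': array([-0.01992901,  0.57993673,  1.32327488])}
[ 0.19811354 -0.59222807  0.23555989] [[-3.17058367e-01 -7.56491575e-04 -9.48405725e-01]
 [ 9.48403941e-01  1.84457867e-03 -3.17059241e-01]
 [ 1.98926161e-03 -9.99998013e-01  1.32620492e-04]] 0.9998312820371696 0.1
```

View pictures.

View pics/top0.png

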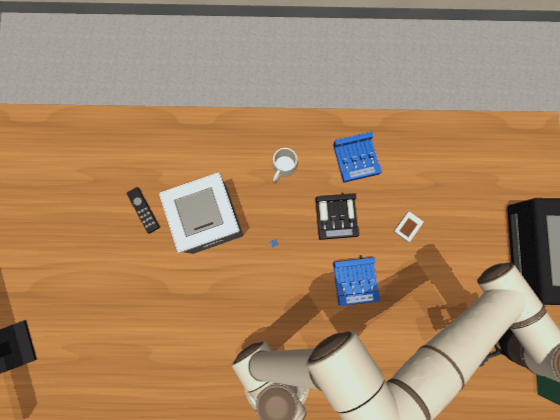

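View pics/side0.png

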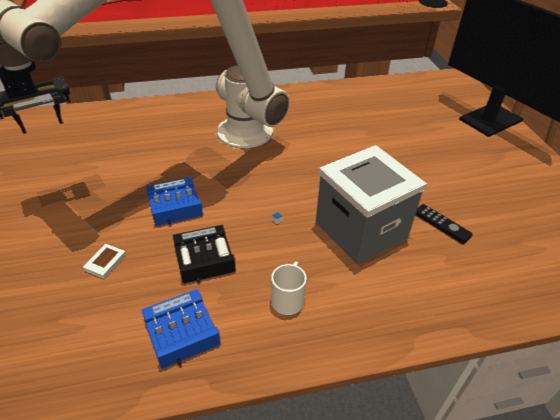

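```bash
python3 - <<'E'
from h import *
a=load('top0')['image'][180:250,300:375,::-1]; b=load('side0')['image'][215:290,160:245,::-1]
A=cv2.resize(a,(400,373),interpolation=cv2.INTER_CUBIC);B=cv2.resize(b,(400,353),interpolation=cv2.INTER_CUBIC)
B=cv2.copyMakeBorder(B,0,20,0,0,cv2.BORDER_CONSTANT)
cv2.imwrite('pics/crop0.png',np.hstack([A,B]))
c=load('top0')['image'][165:260,150:250,::-1];cv2.imwrite('pics/crop1.png',cv2.resize(c,None,fx=6,fy=6,interpolation=cv2.INTER_CUBIC))
E
```

```text
(no output)
```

View pics/crop0.png

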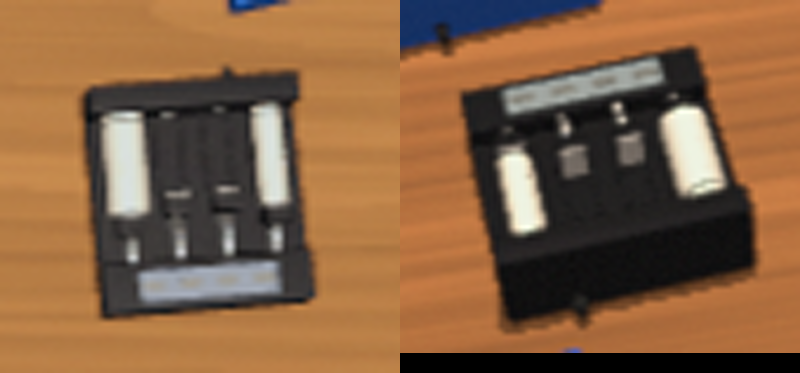

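View pics/crop1.png

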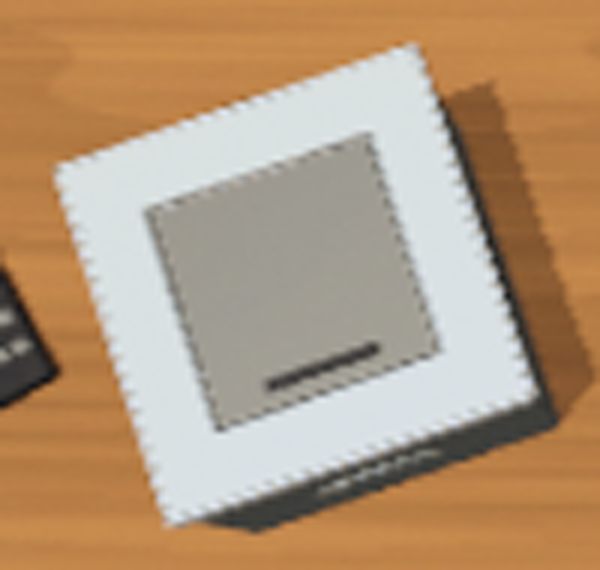

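```bash
python3 - <<'E'
from h import *
c=load('side0')['image'][140:265,310:430,::-1];cv2.imwrite('pics/crop2.png',cv2.resize(c,None,fx=5,fy=4.7,interpolation=cv2.INTER_CUBIC))
d=load('top0'); im=d['image']; hsv=cv2.cvtColor(im,cv2.COLOR_RGB2HSV)
def rect(mask,box,z):
    m=np.zeros(mask.shape,np.uint8); x0,y0,x1,y1=box; m[y0:y1,x0:x1]=mask[y0:y1,x0:x1]
    cs,_=cv2.findContours(m,cv2.RETR_EXTERNAL,cv2.CHAIN_APPROX_NONE); c=max(cs,key=cv2.contourArea)[:,0]
    P=np.array([plane(d,u,v,z)[:2] for u,v in c]); rr=cv2.minAreaRect((P*1000).astype(np.float32)); return rr,cv2.boxPoints(rr),c.mean(0)
lid=((hsv[...,2]>200)&(hsv[...,1]<40)).astype(np.uint8)
print('lid',rect(lid,(150,165,250,260),.2))
fl=((hsv[...,2]>120)&(hsv[...,2]<195)&(hsv[...,1]<60)).astype(np.uint8)
print('flap',rect(fl,(172,185,226,240),.2))
w=((hsv[...,2]>170)&(hsv[...,1]<60)).astype(np.uint8)
print('thick',rect(w,(315,195,331,222),.045)); print('thin',rect(w,(345,195,358,222),.042))
blk=((hsv[...,2]<75)).astype(np.uint8)
print('wall',rect(blk,(310,190,362,202),.052)); print('chg',rect(blk,(310,190,362,245),.03))
s=load('side0');print([proj(s,p) for p in ([0.4,0,.045],)])
E
```

```text
lid (((554.5050048828125, 246.46688842773438), (195.31753540039062, 194.3159637451172), 20.306398391723633), array([[429.19794, 303.69498],
       [496.63348, 121.45572],
       [679.8121 , 189.2388 ],
       [612.3765 , 371.47806]], dtype=float32), array([196.94262295, 212.43442623]))
flap (((554.9810791015625, 245.46437072753906), (122.94029235839844, 122.81861877441406), 20.166669845581055), array([[476.10843, 281.91693],
       [518.45044, 166.62787],
       [633.85376, 209.01181],
       [591.5117 , 324.30087]], dtype=float32), array([198.43624161, 211.79194631]))
thick (((586.9697875976562, -156.87551879882812), (64.21656799316406, 23.71868133544922), 4.80165958404541), array([[ 553.98145, -147.74548],
       [ 555.9669 , -171.38092],
       [ 619.9581 , -166.00555],
       [ 617.97266, -142.37012]], dtype=float32), array([323.2       , 210.22222222]))
thin (((594.0961303710938, -252.87757873535156), (60.18593978881836, 17.521085739135742), 0.6821228861808777), array([[ 563.901  , -244.47592],
       [ 564.1096 , -261.99576],
       [ 624.29126, -261.27924],
       [ 624.08264, -243.7594 ]], dtype=float32), array([350.31707317, 208.70731707]))
wall (((632.408935546875, -199.5135498046875), (28.346513748168945, 136.74835205078125), 0.7122548818588257), array([[ 617.3868 , -131.32085],
       [ 619.08673, -268.05862],
       [ 647.4311 , -267.70624],
       [ 645.73114, -130.96848]], dtype=float32), array([336.07777778, 197.74444444]))
chg (((570.4229736328125, -206.47280883789062), (158.48147583007812, 141.69862365722656), 3.9162983894348145), array([[ 486.52835, -141.201  ],
       [ 496.2062 , -282.56876],
       [ 654.3176 , -271.74463],
       [ 644.6398 , -130.37686]], dtype=float32), array([336.68322981, 215.9378882 ]))
[(np.float64(267.11999730080595), np.float64(193.9406831976001))]
```

View pics/crop2.png

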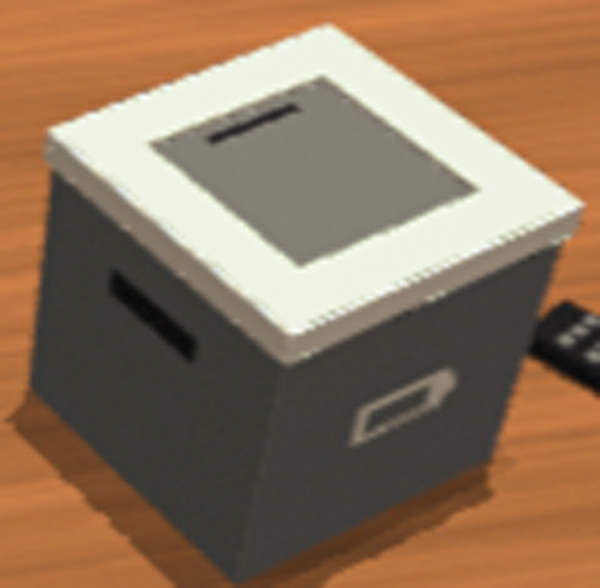

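Candidates: the black charger at top (337,216), and blue ones at (358,157) and (356,281). The black one fits the description. In the crop its left cell at (323,210), 24 mm wide in the mask, is the thick one. The right cell at (350,209), 17.5 mm wide, is the thin one. The bin is centred near (0.555, 0.246) and yawed about 20°. The dark stripe lies on the side of the flap nearest the robot.

>>> carry_out(
  steps=[
    [[3, 3.4, 0, 0, 0, 0], [7, 7.8, 0, 0, 0, -0.03], [11, 12.2, 0, 0, 0, -0.06], [15, 16.7, 0, 0, 0, -0.09], [19, 21.2, 0, 0, 0, -0.12], [23, 25.6, -1, 0, 0, -0.15], [27, 30.1, -3, 0, 0, -0.18], [31, 34.6, -5, 0, 0, -0.21], [35, 39, -7, 0, 0, -0.23], [38, 42.4, -8.5, 0, 0, -0.246], [39, 43.5, -8.7, 0, 0, -0.246], [39, 43.5, -8.7, 0, 0, -0.246], [39, 43.5, -8.7, 0, 0, -0.246]],
  ],
  fingers=85,
)

```text
time_s: 1.72
tcp_pos: [0.5876, -0.1587, 0.1501]
ee_rot: [[-0.076, 0.0, -0.997], [0.997, -0.0, -0.076], [-0.0, -1.0, -0.0]]
wrist_force: [-0.3, -0.2, -0.3]
gripper_width: 0.668
```

```bash
python3 - <<'E'
from h import *
s=sense(); print(s['tcp_pos'],s['ee_rot'],s['gripper_width'],s['time_s'],s['wrist_force'])
d=cap('side','side1'); t=cap('top','top1')
R=np.array(s['ee_rot']); 
for p in ([.588,-.1577,.038],): print(proj(d,p),proj(load('top0'),p))
c=d['image'][180:290,140:270,::-1].copy()
cv2.imwrite('pics/crop3.png',cv2.resize(c,None,fx=5,fy=5,interpolation=cv2.INTER_CUBIC))
d0=load('side0');hsv=cv2.cvtColor(d0['image'],cv2.COLOR_RGB2HSV)
m=((hsv[...,2]>150)&(hsv[...,1]<70)).astype(np.uint8)
n,l,st,ce=cv2.connectedComponentsWithStats(m[225:285,170:240]); print(st,ce+[170,225])
E
```

```text
[ 0.58762845 -0.15866683  0.15005962] [[-7.55656680e-02  2.73175222e-04 -9.97140790e-01]
 [ 9.97140825e-01 -4.43893268e-05 -7.55656829e-02]
 [-6.49050806e-05 -9.99999962e-01 -2.69039857e-04]] 0.668052194458289 1.725 [-0.30558551 -0.19217981 -0.27494252]
(np.float64(222.43016144444812), np.float64(250.36614037681636)) (np.float64(323.1440009531101), np.float64(210.03814510369858))
[[   0    0   70   60 3792]
 [  13    3   32   11  109]
 [  36   12    1    2    2]
 [  46   13   13   18  169]
 [  36   15    2    1    2]
 [  24   16    2    2    3]
 [  37   19    3    1    3]
 [  11   21   10   19  119]
 [  25   22    1    1    1]] [[204.52188819 255.48285865]
 [198.25688073 232.88073394]
 [206.         237.5       ]
 [221.67455621 246.61538462]
 [206.5        240.        ]
 [194.66666667 241.66666667]
 [208.         244.        ]
 [185.31092437 255.36134454]
 [195.         247.        ]]
```

View pics/crop3.png

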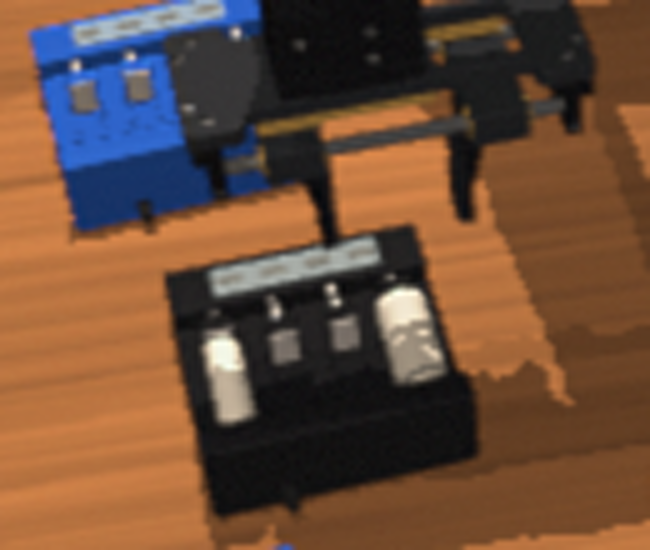

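>>> carry_out(
  steps=[
    [[0, 0.1, -2, 0, 0, 0], [0, 0.1, -4.5, 0, 0, 0], [0, 0.1, -7, 0, 0, 0], [0, 0.1, -9, 0, 0, 0], [0, 0.1, -10, 0, 0, 0], [0, 0.1, -10.6, 0, 0, 0], [0, 0.1, -10.9, 0, 0, 0], [0, 0.1, -10.9, 0, 0, 0], [0, 0.1, -10.9, 0, 0, 0]],
  ],
)

```text
time_s: 2.95
tcp_pos: [0.5887, -0.1567, 0.0411]
ee_rot: [[-0.077, 0.001, -0.997], [0.997, -0.0, -0.077], [-0.0, -1.0, -0.001]]
wrist_force: [-0.1, 0.3, -0.3]
gripper_width: 0.667
```

```bash
python3 - <<'E'
from h import *
d=cap('side','side2'); t=cap('top','top2')
a=t['image'][170:250,290:375,::-1]; b=d['image'][195:290,150:250,::-1]
cv2.imwrite('pics/crop4.png',np.hstack([cv2.resize(a,(400,376),interpolation=2),cv2.resize(b,(396,376),interpolation=2)]))
E
```

```text
(no output)
```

View pics/crop4.png

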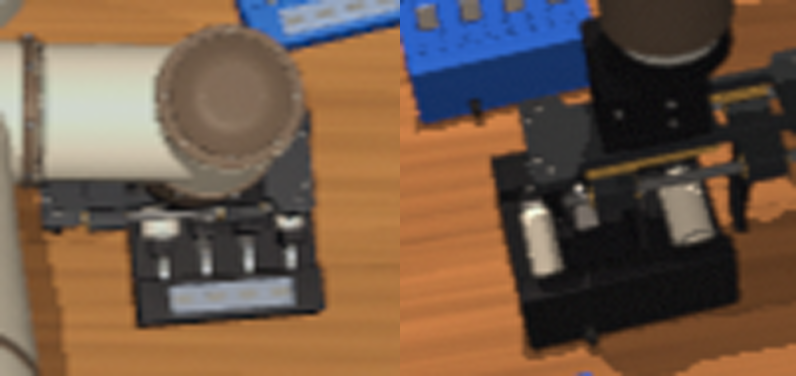

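The fingers stand either side of the thick cell (right-hand crop, near (690,210)), so I'll close on it.

>>> carry_out(
  steps=[
    [[0, 0, 0, 0, 0, 0], [0, 0, 0, 0, 0, 0], [0, 0, 0, 0, 0, 0], [0, 0, 0, 0, 0, 0], [0, 0, 0, 0, 0, 0], [0, 0, 0, 0, 0, 0]],
  ],
  fingers=255,
)

```text
time_s: 3.8
tcp_pos: [0.5889, -0.1564, 0.0412]
ee_rot: [[-0.077, 0.001, -0.997], [0.997, 0.0, -0.077], [-0.0, -1.0, -0.001]]
wrist_force: [-0.4, 0.4, 5.4]
gripper_width: 0.298
```

>>> carry_out(
  steps=[
    [[0, 0, 0.3, 0, 0, 0], [0, 0, 0.7, 0, 0, 0], [0, 0, 1.2, 0, 0, 0], [0, 0, 1.8, 0, 0, 0], [0, 0, 2.5, 0, 0, 0], [0, 0, 3.3, 0, 0, 0], [0, 0, 4.2, 0, 0, 0], [0, 0, 5.5, 0, 0, 0], [0, 0, 7, 0, 0, 0], [0, 0, 9, 0, 0, 0], [0, 0, 11, 0, 0, 0], [0, 0, 11, 0, 0, 0]],
  ],
)

```text
time_s: 5.3
tcp_pos: [0.5895, -0.1568, 0.1531]
ee_rot: [[-0.077, 0.005, -0.997], [0.997, -0.0, -0.077], [-0.001, -1.0, -0.005]]
wrist_force: [0.1, 0.3, -0.8]
gripper_width: 0.291
```

```bash
python3 - <<'E'
from h import *
d=cap('side','side3'); t=cap('top','top3')
b=d['image'][150:290,150:270,::-1]
cv2.imwrite('pics/crop5.png',cv2.resize(b,None,fx=4,fy=4,interpolation=2))
E
```

```text
(no output)
```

View pics/crop5.png

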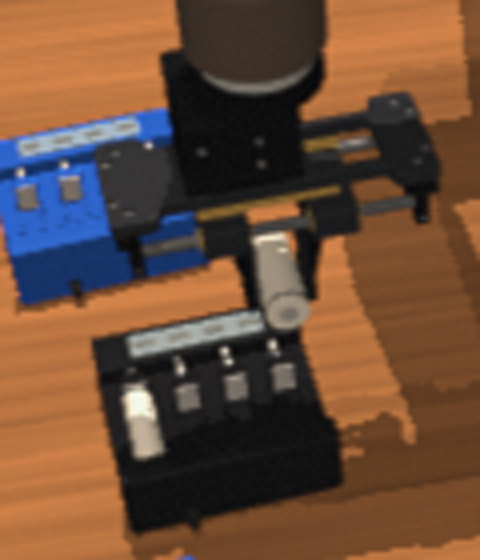

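The thick cell is held level at about crop (280,280). The thin cell is still in its bay and slide_b has sprung forward. Next I'll carry it above the flap.

>>> carry_out(
  steps=[
    [[0, 0, 3, 0, 0, 0], [0, 1, 7, 0, 0, 0], [-0.5, 3.5, 11, 0, 0, 0.03], [-1, 7, 14, 0, 0, 0.06], [-1.5, 11, 15, 0, 0, 0.09], [-2, 15.5, 15, 0, 0, 0.12], [-2.5, 20, 15, 0, 0, 0.15], [-3, 24.5, 15, 0, 0, 0.18], [-3.5, 29, 15, 0, 0, 0.21], [-4, 33.5, 15, 0, 0, 0.24], [-4.3, 37, 15, 0, 0, 0.26], [-4.5, 39, 15, 0, 0, 0.276], [-4.5, 39.9, 15, 0, 0, 0.276], [-4.5, 39.9, 15, 0, 0, 0.276], [-4.5, 39.9, 15, 0, 0, 0.276]],
  ],
)

```text
time_s: 7.28
tcp_pos: [0.5434, 0.2413, 0.3006]
ee_rot: [[-0.344, -0.0, -0.939], [0.939, -0.0, -0.344], [-0.0, -1.0, 0.0]]
wrist_force: [0.6, 0.7, -0.2]
gripper_width: 0.295
```

```bash
python3 - <<'E'
from h import *
d=cap('side','side4'); t=cap('top','top4')
b=d['image'][60:270,290:450,::-1]; a=t['image'][150:270,140:260,::-1]
cv2.imwrite('pics/crop6.png',np.hstack([cv2.resize(b,(430,564),interpolation=2),cv2.resize(a,(366,564),interpolation=2)]))
s=sense();print(s['tcp_pos'],s['ee_rot'][:2],s['joints'])
E
```

```text
[0.54344203 0.24135145 0.30072134] [[-3.44255191e-01  8.93776167e-05 -9.38876113e-01]
 [ 9.38876117e-01  2.44757494e-05 -3.44255190e-01]] [ 3.95372294e+01  1.69731351e+01  2.17739884e+00  2.25314216e-03
 -7.51994216e+01 -1.09401468e+02]
```

View pics/crop6.png

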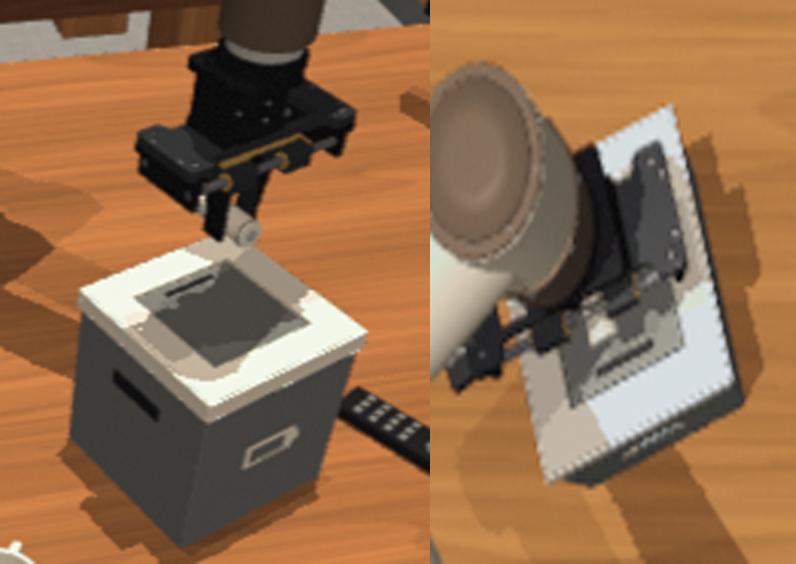

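>>> carry_out(
  steps=[
    [[0, 0, -3, 0, 0, 0], [0, 0, -5.5, 0, 0, 0], [0, 0, -7.2, 0, 0, 0], [0, 0, -8.2, 0, 0, 0], [0, 0, -8.8, 0, 0, 0], [0, 0, -9.4, 0, 0, 0], [0, 0, -9.4, 0, 0, 0]],
  ],
)

```text
time_s: 8.25
tcp_pos: [0.5437, 0.2421, 0.2072]
ee_rot: [[-0.345, 0.001, -0.938], [0.938, 0.0, -0.345], [-0.0, -1.0, -0.001]]
wrist_force: [-1.0, -2.0, 1.4]
gripper_width: 0.293
```

```bash
python3 - <<'E'
from h import *
d=cap('side','side5'); t=cap('top','top5')
b=d['image'][120:260,310:430,::-1]; a=t['image'][150:270,140:260,::-1]
cv2.imwrite('pics/crop7.png',np.hstack([cv2.resize(b,(484,564),interpolation=2),cv2.resize(a,(310,564),interpolation=2)]))
E
```

```text
(no output)
```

View pics/crop7.png

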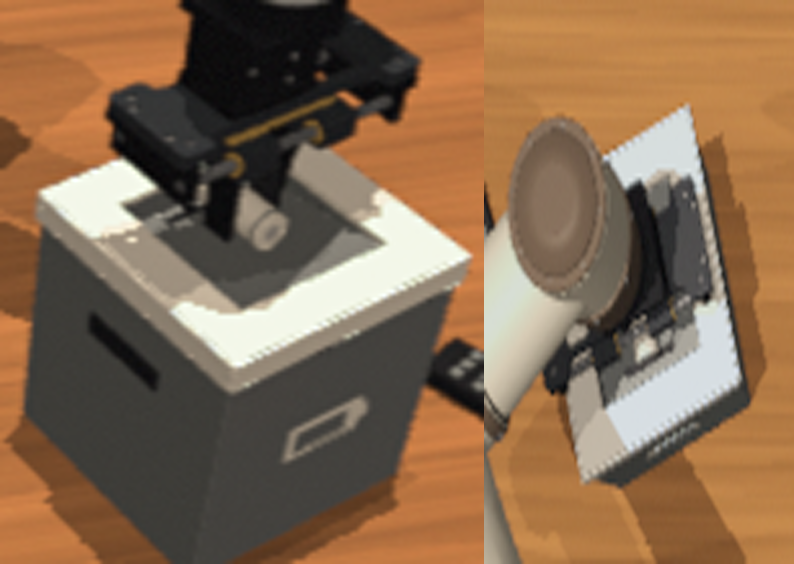

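>>> carry_out(
  steps=[
    [[0, 0, -0.4, 0, 0, 0], [0, 0, -0.8, 0, 0, 0], [0, 0, -1.0, 0, 0, 0], [0, 0, -1.0, 0, 0, 0]],
  ],
)

```text
time_s: 8.85
tcp_pos: [0.5434, 0.2428, 0.1965]
ee_rot: [[-0.346, 0.0, -0.938], [0.938, 0.001, -0.346], [0.001, -1.0, -0.001]]
wrist_force: [0.2, 0.5, 3.8]
gripper_width: 0.295
```

```bash
python3 - <<'E'
from h import *
d=cap('side','side6'); t=cap('top','top6')
o=[]
for n in('side0','side6'): o.append(cv2.resize(load(n)['image'][140:215,330:410,::-1],(400,300),interpolation=2))
for n in('top0','top6'): o.append(cv2.resize(load(n)['image'][180:245,165:235,::-1],(400,300),interpolation=2))
cv2.imwrite('pics/crop8.png',np.vstack([np.hstack(o[:2]),np.hstack(o[2:])]))
E
```

```text
(no output)
```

View pics/crop8.png

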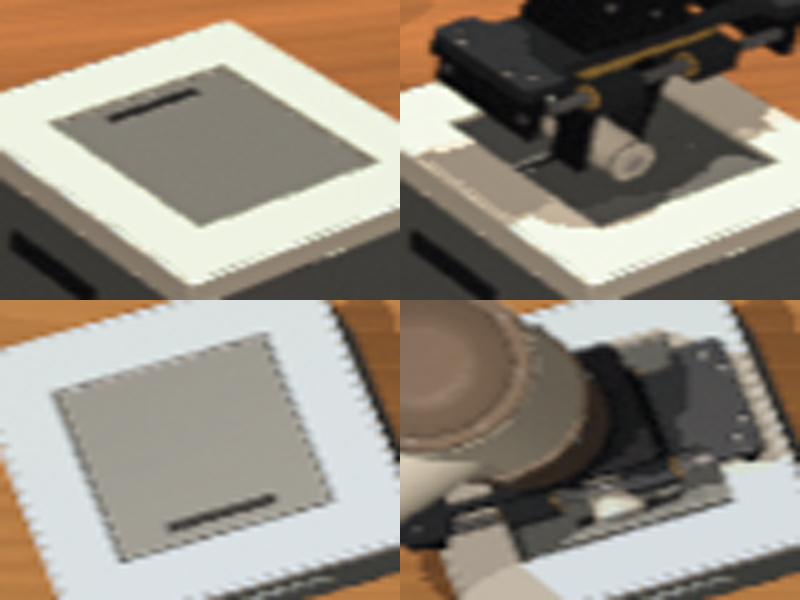

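The stripe side has swung down: the stripe moved from (155,105) to about (135,163) in the side panels. So the hinge is on the far (+x) side, as I assumed. I'll push deeper.

>>> carry_out(
  steps=[
    [[0, 0, -0.5, 0, 0, 0], [0, 0, -1.0, 0, 0, 0], [0, 0, -1.5, 0, 0, 0], [0, 0, -2.0, 0, 0, 0], [0, 0, -2.5, 0, 0, 0], [0, 0, -3, 0, 0, 0], [0, 0, -3.5, 0, 0, 0], [0, 0, -4, 0, 0, 0], [0, 0, -4, 0, 0, 0], [0, 0, -4, 0, 0, 0]],
  ],
)

```text
time_s: 10.2
tcp_pos: [0.5424, 0.2419, 0.1558]
ee_rot: [[-0.345, -0.002, -0.939], [0.939, -0.001, -0.345], [-0.0, -1.0, 0.003]]
wrist_force: [-2.2, -1.2, -1.0]
gripper_width: 0.297
```

```bash
python3 - <<'E'
from h import *
d=cap('side','side7'); t=cap('top','top7')
o=[cv2.resize(d['image'][120:215,320:420,::-1],(400,380),interpolation=2),cv2.resize(t['image'][170:255,155:245,::-1],(400,380),interpolation=2)]
cv2.imwrite('pics/crop9.png',np.hstack(o))
E
```

```text
(no output)
```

View pics/crop9.png

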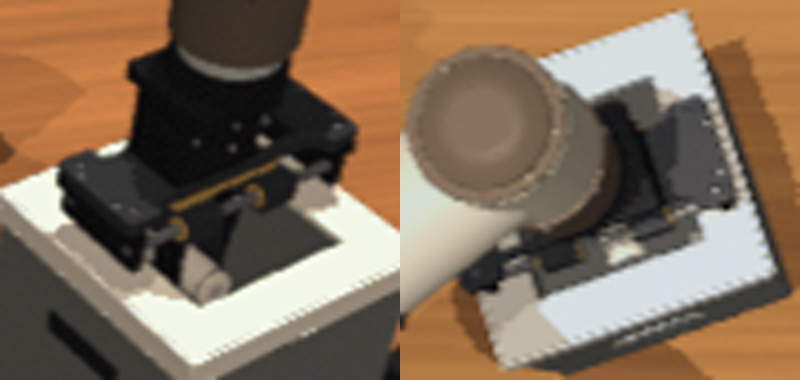

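The cell is inside the opening with the flap steep, its end showing at about (213,280) in the side panel. I'll release by about 14 mm and let it drop.

>>> carry_out(
  steps=[
    [[0, 0, 0, 0, 0, 0], [0, 0, 0, 0, 0, 0], [0, 0, 0, 0, 0, 0], [0, 0, 0, 0, 0, 0], [0, 0, 0, 0, 0, 0], [0, 0, 0, 0, 0, 0]],
  ],
  fingers=138,
)

```text
time_s: 11.05
tcp_pos: [0.5436, 0.2425, 0.1568]
ee_rot: [[-0.346, 0.001, -0.938], [0.938, 0.0, -0.346], [0.0, -1.0, -0.001]]
wrist_force: [-0.6, -1.0, 2.3]
gripper_width: 0.459
```

```bash
python3 - <<'E'
from h import *
d=cap('side','side8'); t=cap('top','top8')
o=[cv2.resize(d['image'][120:215,320:420,::-1],(400,380),interpolation=2),cv2.resize(t['image'][170:255,155:245,::-1],(400,380),interpolation=2)]
cv2.imwrite('pics/crop10.png',np.hstack(o))
E
```

```text
(no output)
```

View pics/crop10.png

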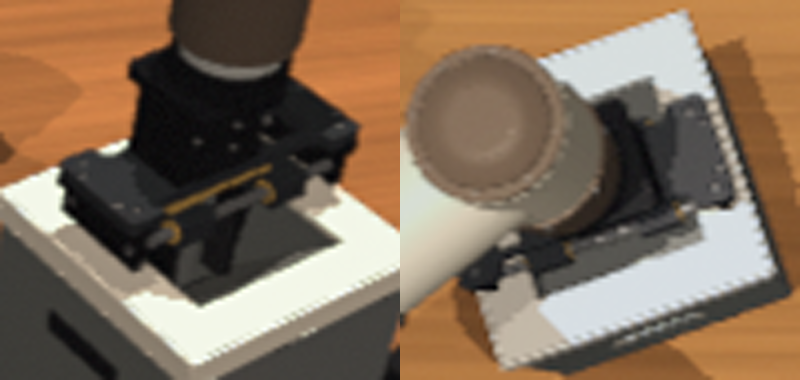

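The cell has gone from between the fingers in both views. Now I'll withdraw straight up.

>>> carry_out(
  steps=[
    [[0, 0, 0.5, 0, 0, 0], [0, 0, 1.5, 0, 0, 0], [0, 0, 2.7, 0, 0, 0], [0, 0, 4, 0, 0, 0], [0, 0, 5.5, 0, 0, 0], [0, 0, 7.5, 0, 0, 0], [0, 0, 10, 0, 0, 0], [0, 0, 13, 0, 0, 0], [0, 0, 16, 0, 0, 0], [-1, -3, 16, 0, 0, 0], [-2, -7, 16, 0, 0, 0], [-3, -11, 16, 0, 0, 0], [-4, -15, 16, 0, 0, 0], [-5, -19, 16, 0, 0, 0], [-6, -23, 16, 0, 0, 0], [-6, -23, 16, 0, 0, 0], [-6, -23, 16, 0, 0, 0]],
  ],
)

```text
time_s: 13.28
tcp_pos: [0.4838, 0.0125, 0.3173]
ee_rot: [[-0.345, 0.002, -0.939], [0.939, 0.001, -0.345], [-0.0, -1.0, -0.002]]
wrist_force: [0.6, 0.1, -0.2]
gripper_width: 0.458
```

```bash
python3 - <<'E'
from h import *
d=cap('side','side9'); t=cap('top','top9')
cv2.imwrite('pics/f9.png',np.hstack([cv2.resize(d['image'][:,:,::-1],(400,300),interpolation=3),cv2.resize(t['image'][:,:,::-1],(400,300),interpolation=3)]))
o=[cv2.resize(d['image'][140:235,310:430,::-1],(400,380),interpolation=2),cv2.resize(t['image'][170:255,155:245,::-1],(400,380),interpolation=2)]
cv2.imwrite('pics/crop11.png',np.hstack(o))
E
```

```text
(no output)
```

View pics/crop11.png

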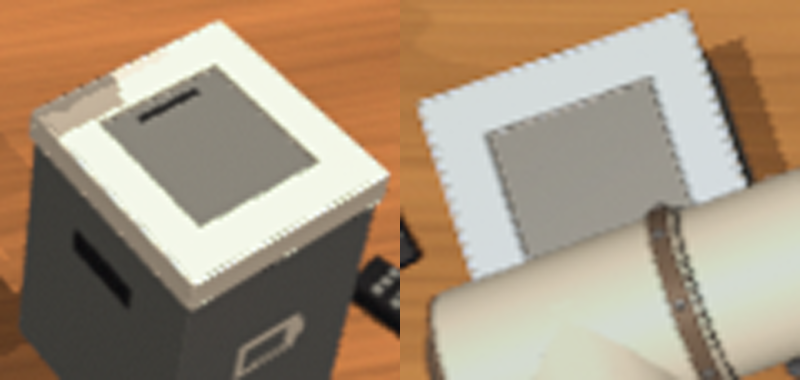

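View pics/f9.png

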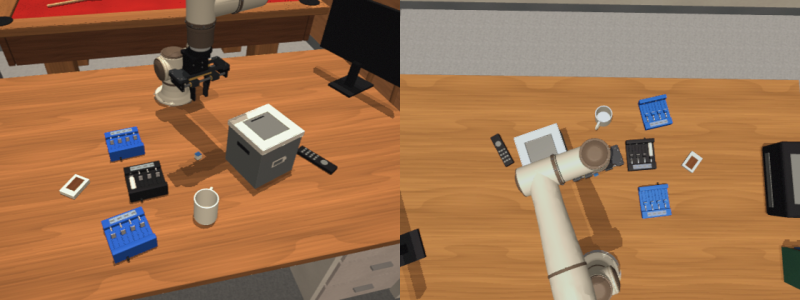

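The flap is closed, with its stripe back in the original place. No cell lies outside, the thin cell is still in its bay, and the other items look unmoved.

```bash
python3 -c "
from h import *
print(ticket.finish_job())"
```

```text
the job is handed in; nothing more can be done
None
```

I pulled the thick cell straight up out of the black charger's +y bay and pushed it through the bin's flap with the gripper. I let go with its centre about 45 mm below the lid top, then drew the gripper straight up and clear. The job was handed in at about 13.4 s of the 46 s allowed.

In the last pictures the flap is level and closed, no cell lies outside the bin, and the gripper is clear of everything. The thin cell is still in its bay, and the mug, remote, card box and chalk look unmoved. I judged this by eye rather than measuring displacements.

I could not see the cell on the bin floor; its being there is inferred from it vanishing from between the fingers and the flap closing. No check failed. The highest wrist force I saw in the readings after each move was about 5 N.

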